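# Set the vial shaker to speed five and start it

### The job

Dissolve the vials at speed five: with a fingertip, gently push the shaker's orange pointer round, click by click, until it sits in position 5 (the red mark is position 0, off, and each white mark clockwise from it is one click more). Then press the green start button right down with a fingertip and let it come up again, without pressing it at any other setting. Nothing is to be gripped or lifted, and the vials, bottles, dish and tape roll stay where they are.

Things in the scene. Friction and masses are not known exactly. Their poses are not given: they have to be found in the camera images.
- shaker: orbital vial shaker screwed to the bench, 220 mm (its x) by 400 mm (its y), origin under its centre, z up. The flat top of its -y half, 80 mm above the bench, is the control panel. Its +y half carries a platform with a vial rack: rim 120 mm above the bench, vial caps up to 159 mm. Treat it gently: the fingers must not bear on it, selector and button included, with more than 30 N.
- dial_centre (a point): point on the selector's vertical axis, half-way up its pointer: 25 mm above the panel, at x +30, y -120 mm on the shaker; axes as the shaker's. The selector is a black disc 68 mm across, top 11 mm above the panel, with an orange upright fin on it, 10 mm thick, its top 40 mm above the panel, reaching 48 mm from the axis at the pointing end and 14 mm at the tail.
- pointer_end (a point): middle of the pointing end face of the orange fin, 48 mm from the selector's axis, 25 mm above the panel
- mark0 (a point): the red mark on the panel, 64 mm from the selector's axis: position 0 (off). White marks for 1 to 6, growing in size, follow clockwise seen from above, 30 degrees apart.
- speed (a joint): angle of the selector (rad), growing clockwise seen from above: position n at n x 0.5236. At 0 it points to the shaker's +y, at 3 to its +x, at 6 to its -y; stops at 0 and 6. Starts in 0, 1 or 2. Spring detents: pushed past half-way between two positions it snaps on into the next by itself, away from the finger. It takes about 0.1 N m, or 3 N sideways on the fin 35 mm from the axis.
- start_top (a point): centre of the top of the green start button, 32 mm across, 22 mm above the panel, in a black housing 48 mm across and 12 mm high, at x -75, y -120 mm on the shaker; axes as the shaker's
- start (a joint): how far the start button is pressed (m), straight down: 0 up, 0.006 fully down; it springs back; about 4 N fully down; it counts as pressed from 0.004
- vial0: closed glass medicine vial, 30 mm across and 58 mm high, standing in a cell of the rack on the shaker; origin at the centre of its underside. Bystander: leave it where it is.
- vial1: closed glass medicine vial, 30 mm across and 58 mm high, standing in a cell of the rack on the shaker; origin at the centre of its underside. Bystander: leave it where it is.
- vial2: closed glass medicine vial, 30 mm across and 58 mm high, standing in a cell of the rack on the shaker; origin at the centre of its underside. Bystander: leave it where it is.
- vial3: closed glass medicine vial, 30 mm across and 58 mm high, standing in a cell of the rack on the shaker; origin at the centre of its underside. Bystander: leave it where it is.
- infusion0: closed infusion bottle, 68 mm across and 170 mm high, standing on the bench; origin at the centre of its underside. Bystander: leave it where it is.
- infusion1: closed infusion bottle, 68 mm across and 170 mm high, standing on the bench; origin at the centre of its underside. Bystander: leave it where it is.
- dish: round steel dish, 100 mm across and 35 mm high, on the bench; origin at the centre of its underside. Bystander: leave it where it is.
- tape: roll of white tape lying on the bench, 72 mm across and 22 mm high; origin at the centre of its underside. Bystander: leave it where it is.

How it is judged:
On the way, in this order (a step that is already met when the one before it is completed fails the run):
1. the selector sits in position 5 (value of joint speed between 2.488 and 2.748 rad and value of joint start below 0.0015 m), for 0.2 s.
2. the start button is pressed down with the selector in position 5 (value of joint speed between 2.488 and 2.748 rad and value of joint start above 0.004 m), for 0.05 s.
At the end, for the whole second after the job is handed in: The selector rests in position 5 (within 0.13 rad of 2.618), the start button has been pressed (4 mm or more) with the selector there and is up again (less than 1.5 mm down) (all of step 1 and velocity of joint speed between -0.05 and 0.05 rad/s); the robot touches nothing.
It fails at once if the start button is pressed while the selector is not in position 5 (value of joint start above 0.004 m and not (value of joint speed between 2.488 and 2.748 rad)).
It fails at once if the shaker, its selector or its button is pushed or squeezed with more than 30 N (contact force between the fingers and shaker above 30 N).
It fails at once if a vial, bottle, the dish or the tape roll is lifted, knocked over or shifted by more than 25 mm (distance of any of vial0, vial1, vial2, vial3, infusion0, infusion1, dish, tape from where it was at the start of the episode above 0.025 m or angle between any of vial0, vial1, vial2, vial3, infusion0, infusion1, dish, tape's own z axis and vertical above 0.5 rad).
It also fails if it takes over 54 s, if anything falls off the work surface, if the arm or the gripper's body presses on something with over 40 N, if the wrist force passes 120 N, or if a joint passes its speed limit or range.

### The arm

A 7-joint arm with a two-finger parallel gripper is mounted at the origin on the work surface. World frame = base frame: x ahead of the robot, y to its left, z up, the work surface at z = 0. Lengths are in m, angles in rad, forces in N, time in s.
With the tool pointing down it reaches from about 0.35 to 0.9 m from the base axis. Payload 19.9 kg.
Tool frame: the origin (TCP) lies between the finger pads; the fingertips stand r.tip_extent ahead of it and the grasp point (between the pads) lies 2 mm behind it (r.tip_extent is the distance from the TCP to the fingertips, in m); x points along the fingers, z is the direction in which the jaws open and shut, and the axes are right-handed (so a half turn about x gives the same grasp; the last joint's range is limited). The gripper opens to 85 mm and grips with 20 to 120 N. Pads are 22 mm wide; open, the fingers measure 114 mm over their backs; the gripper's body (76 mm by 85 mm) begins 54 mm behind the grasp point. The pads swing forward as they close: fully open they stand 13 mm farther back than shut.
Start: joints at [-1.389, 0.417, -0.01, 1.614, 0.005, 1.111, -0.053], TCP at [0.138, 0.61, 0.248] pointing down, gripper open.
Joint ranges: [-2.81, 2.81], [-0.39, 2.02], [-1.27, 1.25], [0.06, 2.57], [-1.19, 4.33], [0.19, 2], [-2.82, 2.82]. Speed limits (rad/s): [1.89, 1.89, 2.39, 2.39, 3.01, 3.01, 3.01].

### API

Orientations are given as a 3x3 rotation matrix whose columns are the frame's x, y, z axes.
In Python, from station import r, grab_frame, camera_params, workorder gives the robot as it stands. The module is installed in compiled form; this text tells all that it offers.
- The arm moves only by the shell command python3 -m inch 'ROWS' [OPENING] [FORCE]. ROWS is JSON, a list of rows, each an object with "offset": the shift along the world's x, y, z in m, a list of three; "turn": the turn, a rotation vector about the world's x, y, z in rad, a list of three. In form: [{"offset": [x, y, z], "turn": [wx, wy, wz]}, ...]. A call has 1 to 8 rows; each row is the pose to reach, as a shift and turn from the pose commanded when the call began; what a row does not reach only later rows make up. A row lasts 1/8 s, in which the tool goes at most 62.5 mm and 10.7 degrees, less where a joint would pass 70% of its speed; a pose out of reach is approached as far as the arm can. A call with a gripper value outside its range is refused whole. OPENING is the opening, from 0 (shut) to 1 (fully open), set as the call begins (- or left out, the last holds). The fingers move at their own pace and stop on an object; FORCE is the grip in N (left out, the last holds). Time passes only in rows, so rows that repeat a pose let the fingers close. It gives the time, the measured TCP pose, the force and the opening at its end, in the units of the state.
- r.get_obs(): the state, without advancing time (a new reading comes with each control period).
- grab_frame(name): name is "scene" or "top" or "wrist"; returns the picture (480x640x3 uint8, red, green, blue); there is no depth.
- camera_params(name): a dict with "vertical_fov" (degrees; the focal length in pixels is half the picture's height over the tangent of half this angle, whatever the lens; pixels are square), "cx", "cy" (the principal point, pixels), "cam_to_world" (4x4, takes a point from camera to world coordinates). Camera axes: x right, y down, z forward; pixel columns grow to the right and rows downward; lengths in m; the calibration is good to about 2 mm. A picture is of the moment at which its call begins: read the wrist's pose just before it. camera_params takes no time and is no camera call; for the wrist camera it gives the pose at the moment of the call.
- workorder.close_job(): hands the job in, once; it reports no verdict.
The state is a dict: "time": time; "joint_positions": joint angles; "joint_velocities": joint speeds; "joint_efforts": joint torques, N m; "position": TCP position; "ee_rot": TCP orientation; "contact_force": force on the tool from outside, world axes, zero at the start; "ft_torque": the same for the moment, N m; "gripper_width": opening from 0.0 (shut) to 1.0 (fully open).
Only numpy, scipy, OpenCV 4.12 (cv2) and the standard library are available. Lean on these libraries where they do the work, as an engineer would, in place of code of your own. Each camera call takes 0.05 s, during which the arm holds its last target.

## Working session

There is one attempt and no reset: what is moved stays moved. The work goes in short steps, Python scripts to look and compute and a shell command to move; the robot and the scene stay as the last step left them, time stands still between calls to the robot, and variables do not carry over. Pictures are saved under pics/ and viewed, and the job is handed in when it is done.

```bash
mkdir -p pics; python3 - <<'E'
from station import r, grab_frame, camera_params
import cv2
for n in ["scene","top","wrist"]:
    p=camera_params(n); im=grab_frame(n); cv2.imwrite(f"pics/{n}0.png",im[:,:,::-1]); print(n,p)
o=r.get_obs(); print(o['time'],o['position'],o['ee_rot'],r.tip_extent,o['gripper_width'],o['contact_force'])
E
```

```text
scene {'vertical_fov': 46.358764461336506, 'cx': 319.91421766112506, 'cy': 240.7142590312341, 'cam_to_world': array([[ 0.61925285,  0.59785998, -0.50900821,  1.08072515],
       [ 0.78517248, -0.47602767,  0.39610835, -0.50658761],
       [-0.00548466, -0.64495047, -0.76420469,  1.04976322],
       [ 0.        ,  0.        ,  0.        ,  1.        ]])}
top {'vertical_fov': 55.30286881258124, 'cx': 322.8663569890802, 'cy': 235.43166001775998, 'cam_to_world': array([[-0.02269044, -0.99862843,  0.04718484,  0.39417975],
       [-0.99973316,  0.02246046, -0.00539863,  0.01480093],
       [ 0.00433143, -0.04729475, -0.99887159,  1.22242272],
       [ 0.        ,  0.        ,  0.        ,  1.        ]])}
wrist {'vertical_fov': 67.20761744808996, 'cx': 325.28589420575844, 'cy': 237.88608039070348, 'cam_to_world': array([[ 0.2202466 ,  0.92956927,  0.29562207,  0.0615727 ],
       [ 0.97544285, -0.20938002, -0.06834652,  0.62625377],
       [-0.00163547,  0.30341552, -0.95285694,  0.37324888],
       [ 0.        ,  0.        ,  0.        ,  1.        ]])}
0.15 [0.13803919 0.60932237 0.24781263] [[-1.28921337e-04 -9.75283812e-01  2.20955810e-01]
 [-9.38684498e-04  2.20955832e-01  9.75283363e-01]
 [-9.99999551e-01 -8.16729582e-05 -9.43969717e-04]] 0.017 1.0022919300654969 [ 0.29266479 -0.20530145  0.39243184]
```

View pics/scene0.png

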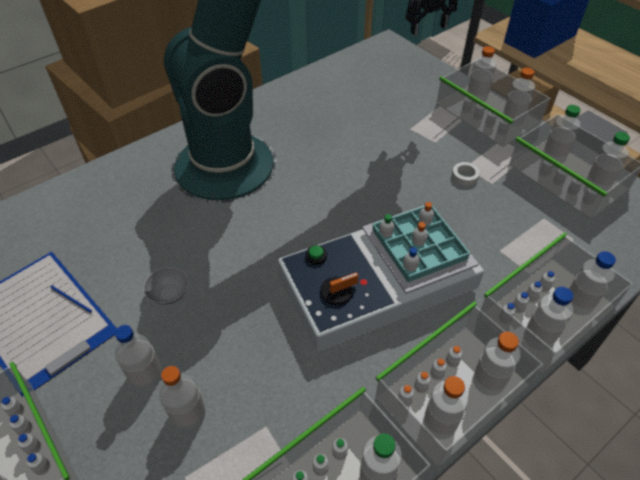

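View pics/top0.png

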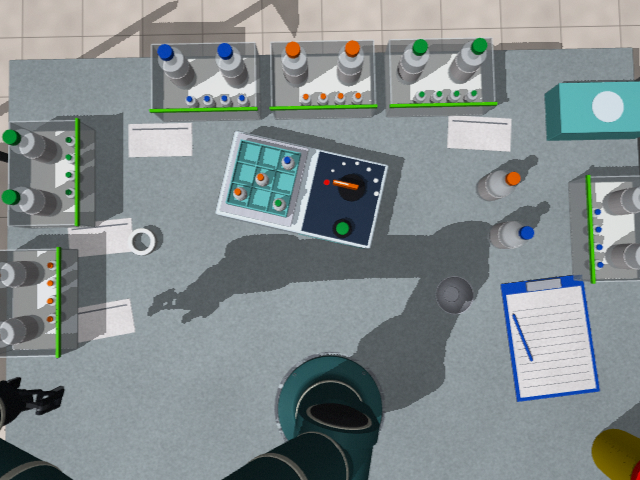

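```bash
python3 - <<'E'
import cv2
a=cv2.imread("pics/top0.png")[120:260,205:405]; cv2.imwrite("pics/top0c.png",cv2.resize(a,None,fx=4,fy=4,interpolation=cv2.INTER_CUBIC))
a=cv2.imread("pics/scene0.png")[220:350,270:400]; cv2.imwrite("pics/scene0c.png",cv2.resize(a,None,fx=4.6,fy=4.6,interpolation=cv2.INTER_CUBIC))
E
```

```text
(no output)
```

View pics/top0c.png

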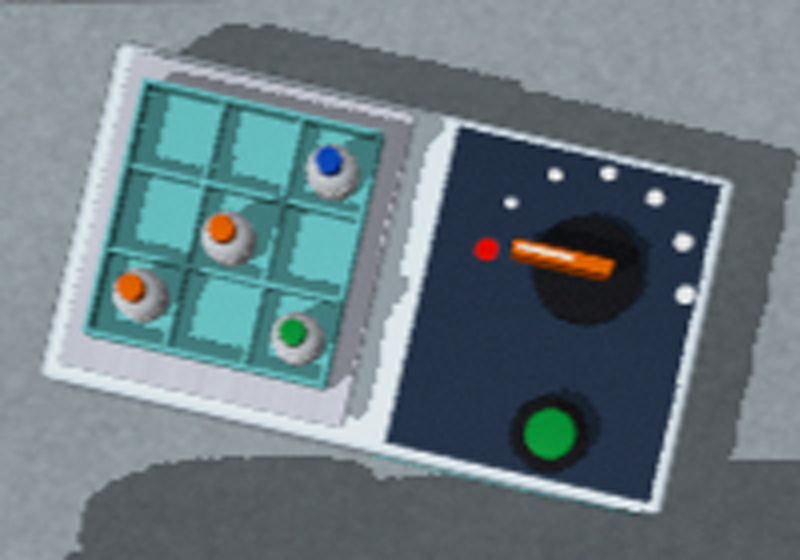

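View pics/scene0c.png

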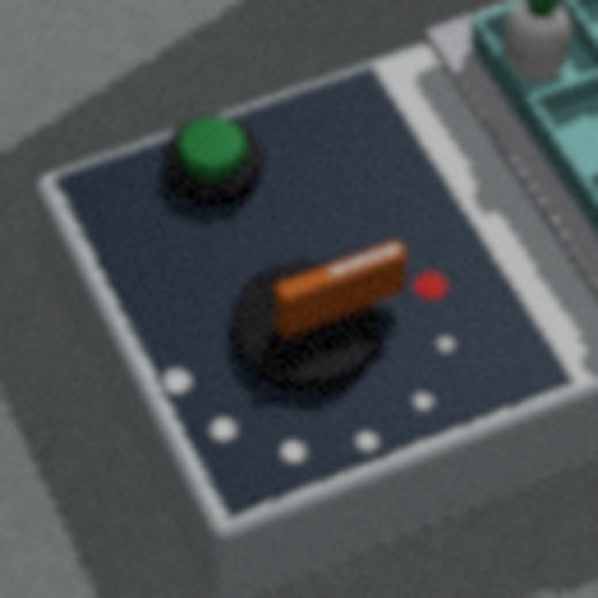

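```bash
cat > h.py <<'E'
import numpy as np
from station import r, grab_frame, camera_params
def proj(p,P):
    f=240/np.tan(np.radians(p['vertical_fov'])/2); T=np.linalg.inv(p['cam_to_world'])
    c=np.atleast_2d(P)@T[:3,:3].T+T[:3,3]
    return np.c_[f*c[:,0]/c[:,2]+p['cx'], f*c[:,1]/c[:,2]+p['cy']]
def sh2w(q,P): # q=x,y,yaw
    c,s=np.cos(q[2]),np.sin(q[2]); P=np.atleast_2d(P)
    return np.c_[q[0]+c*P[:,0]-s*P[:,1], q[1]+s*P[:,0]+c*P[:,1], P[:,2]]
a=np.arange(7)*np.pi/6
marks=np.c_[0.03+.064*np.sin(a),-.12+.064*np.cos(a),np.full(7,.08)]
btn=np.array([[-.075,-.12,.102]])
E
python3 - <<'E'
from h import *
from scipy.optimize import least_squares
P=np.r_[marks,btn]
top=np.array([[486,250],[511,203],[556,175],[608,174],[655,198],[683,242],[684,295],[550,433]])/4+[205,120]
sc=np.array([[431,286],[446,344],[424,402],[367,441],[293,452],[223,430],[177,380],[213,144]])/4.6+[270,220]
pt,ps=camera_params('top'),camera_params('scene')
for W in [(1,0),(0,1),(1,1)]:
    f=lambda q:np.r_[(W[0]*(proj(pt,sh2w(q,P))-top)).ravel(),(W[1]*(proj(ps,sh2w(q,P))-sc)).ravel()]
    s=least_squares(f,[.6,.03,-.2]); print(W,s.x.round(4),np.abs(s.fun).max().round(2)); 
q=s.x
for n,p in [('dial',[.03,-.12,.105]),('btn',btn[0]),('tipend',[.03,-.072,.105])]+[('vial',)+([x,y,.159],) for x,y in [(.0,.1)]]: print(n,sh2w(q,p).round(4))
print(r.get_obs()['joint_positions'])
E
```

```text
(1, 0) [ 0.5661  0.0581 -0.2489] 0.25
(0, 1) [ 0.5683  0.059  -0.2473] 0.81
(1, 1) [ 0.5673  0.0587 -0.2478] 1.06
dial [[ 0.567 -0.065  0.105]]
btn [[ 0.4652 -0.0393  0.102 ]]
tipend [[ 0.5787 -0.0185  0.105 ]]
vial [[0.5918 0.1556 0.159 ]]
[-1.38953306  0.4178526  -0.01028669  1.61399212  0.00469608  1.11071885
 -0.05302202]
```

```bash
cat >> h.py <<'E'
Q=np.array([.5671,.0585,-.248])
def wp(deg,clear=0,rc=.034,hx=.011,hy=.0145):
    t=np.radians(deg); u=np.array([np.sin(t),np.cos(t)]); n=np.array([np.cos(t),-np.sin(t)])
    d=.005+hx*abs(n[0])+hy*abs(n[1])+clear
    c=np.array([.03,-.12])+rc*u-d*n
    return sh2w(Q,[c[0],c[1],.117])[0]
E
python3 - <<'E'
from h import *
a=wp(0,.012); print(a.round(4), (a-r.get_obs()['position']).round(4))
for d in range(0,146,5): print(d,((wp(d)-a)*1000).round(1))
E
```

```text
[ 0.5479 -0.0254  0.117 ] [ 0.4099 -0.6347 -0.1308]
0 [11.6 -2.9  0. ]
5 [13.7 -2.1  0. ]
10 [16.  -1.3  0. ]
15 [18.5 -0.7  0. ]
20 [21.1 -0.3  0. ]
25 [23.9 -0.2  0. ]
30 [26.9 -0.3  0. ]
35 [30.  -0.7  0. ]
40 [33.1 -1.5  0. ]
45 [36.2 -2.6  0. ]
50 [39.3 -4.2  0. ]
55 [42.4 -6.1  0. ]
60 [45.2 -8.4  0. ]
65 [ 47.9 -11.1   0. ]
70 [ 50.4 -14.1   0. ]
75 [ 52.5 -17.5   0. ]
80 [ 54.3 -21.2   0. ]
85 [ 55.6 -25.1   0. ]
90 [ 56.5 -29.3   0. ]
95 [ 57.6 -31.8   0. ]
100 [ 58.5 -34.4   0. ]
105 [ 59.1 -37.4   0. ]
110 [ 59.5 -40.4   0. ]
115 [ 59.5 -43.7   0. ]
120 [ 59.2 -47.    0. ]
125 [ 58.6 -50.4   0. ]
130 [ 57.5 -53.9   0. ]
135 [ 56.  -57.3   0. ]
140 [ 54.1 -60.5   0. ]
145 [ 51.7 -63.7   0. ]
```

```bash
python3 -m inch '[{"offset":[0.025,-0.04,0],"turn":[0,0,0]},{"offset":[0.05,-0.08,0],"turn":[0,0,0]},{"offset":[0.075,-0.12,0],"turn":[0,0,0]},{"offset":[0.1,-0.16,0],"turn":[0,0,0]},{"offset":[0.125,-0.2,0],"turn":[0,0,-0.025]},{"offset":[0.15,-0.24,0],"turn":[0,0,-0.025]},{"offset":[0.175,-0.28,0],"turn":[0,0,-0.025]},{"offset":[0.2,-0.32,0],"turn":[0,0,-0.025]}]' 0 20
python3 -m inch '[{"offset":[0.03,-0.04,0],"turn":[0,0,0]},{"offset":[0.06,-0.08,0],"turn":[0,0,0]},{"offset":[0.085,-0.12,0],"turn":[0,0,0]},{"offset":[0.11,-0.16,0],"turn":[0,0,0]},{"offset":[0.135,-0.2,0],"turn":[0,0,0]},{"offset":[0.16,-0.24,0],"turn":[0,0,0]},{"offset":[0.185,-0.28,0],"turn":[0,0,0]},{"offset":[0.21,-0.315,0],"turn":[0,0,0]}]'
python3 - <<'E'
from h import *
import cv2
o=r.get_obs(); print(o['time'],o['position'],o['joint_positions'].round(2) if hasattr(o['joint_positions'],'round') else o['joint_positions'],o['gripper_width'],(wp(0,.012)-o['position']).round(4)); print(o['ee_rot'].round(3))
for n in ["wrist","scene"]: cv2.imwrite(f"pics/{n}1.png",grab_frame(n)[:,:,::-1])
p=camera_params('wrist'); T=o['ee_rot']
print('tip',proj(p,np.array(o['position'])+.017*np.array(T)[:,0]))
E
```

```text
time: 1.15
position: [0.3387, 0.2881, 0.2483]
ee_rot: [[0.0, -0.969, 0.245], [0.0, 0.245, 0.969], [-1.0, -0.0, 0.0]]
contact_force: [0.8, 0.6, 0.2]
gripper_width: -0.003
time: 2.15
position: [0.5487, -0.027, 0.2482]
ee_rot: [[0.0, -0.969, 0.245], [-0.0, 0.245, 0.969], [-1.0, -0.0, -0.0]]
contact_force: [0.7, 0.5, -0.0]
gripper_width: -0.0
2.15 [ 0.54868786 -0.02696829  0.24821494] [-0.41  0.31  0.49  1.82 -0.17  1.06  1.47] -0.00024234638440167084 [-0.0008  0.0016 -0.1312]
[[ 0.    -0.969  0.245]
 [-0.     0.245  0.969]
 [-1.    -0.    -0.   ]]
tip [[331.81691358 306.42294361]]
```

View pics/wrist1.png

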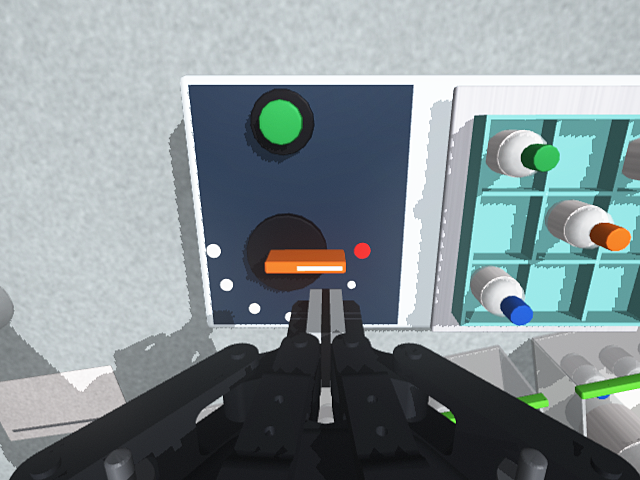

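View pics/scene1.png

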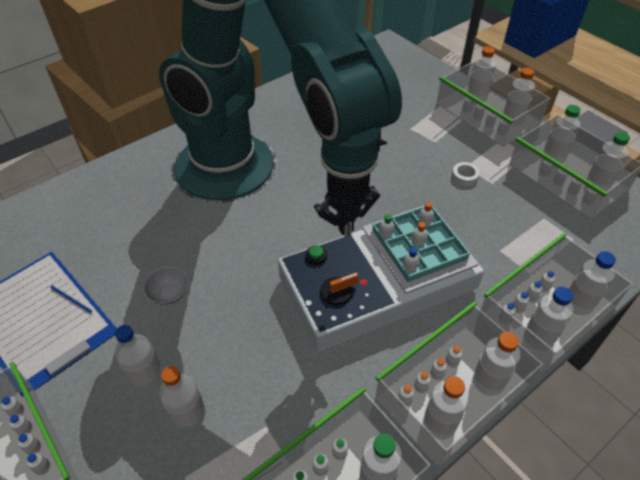

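```bash
python3 - <<'E'
from h import *
import cv2
a=cv2.imread("pics/wrist1.png")[270:400,260:400]; cv2.imwrite("pics/w1c.png",cv2.resize(a,None,fx=4.5,fy=4.5,interpolation=cv2.INTER_CUBIC))
p=camera_params('wrist'); o=r.get_obs(); T=np.array(o['ee_rot']); t=np.array(o['position'])
for L in (.017,0,-.02):
  for y in(-.011,.011):
    for z in (-.0145,-.007,0,.007,.0145):
      print(L,y,z,((proj(p,t+T@[L,y,z])[0]-[260,270])*4.5).round())
E
```

```text
0.017 -0.011 -0.0145 [154. 273.]
0.017 -0.011 -0.007 [229. 273.]
0.017 -0.011 0 [299. 273.]
0.017 -0.011 0.007 [369. 273.]
0.017 -0.011 0.0145 [443. 273.]
0.017 0.011 -0.0145 [148.  73.]
0.017 0.011 -0.007 [226.  73.]
0.017 0.011 0 [299.  73.]
0.017 0.011 0.007 [372.  73.]
0.017 0.011 0.0145 [450.  73.]
0 -0.011 -0.0145 [138. 376.]
0 -0.011 -0.007 [222. 376.]
0 -0.011 0 [299. 376.]
0 -0.011 0.007 [377. 376.]
0 -0.011 0.0145 [460. 376.]
0 0.011 -0.0145 [131. 158.]
0 0.011 -0.007 [218. 158.]
0 0.011 0 [300. 158.]
0 0.011 0.007 [381. 158.]
0 0.011 0.0145 [468. 158.]
-0.02 -0.011 -0.0145 [115. 531.]
-0.02 -0.011 -0.007 [211. 531.]
-0.02 -0.011 0 [300. 531.]
-0.02 -0.011 0.007 [389. 531.]
-0.02 -0.011 0.0145 [484. 531.]
-0.02 0.011 -0.0145 [106. 287.]
-0.02 0.011 -0.007 [206. 287.]
-0.02 0.011 0 [300. 287.]
-0.02 0.011 0.007 [394. 287.]
-0.02 0.011 0.0145 [495. 287.]
```

View pics/w1c.png

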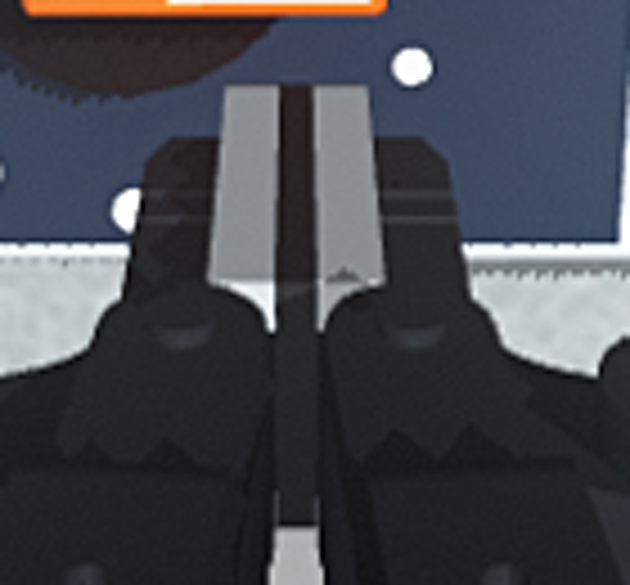

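```bash
sed -i 's/hy=.0145/hy=.007/' h.py; python3 - <<'E'
from h import *
o=np.array(r.get_obs()['position']); a=wp(0,.013); a[2]=.127; print((a-o).round(4))
for d in range(0,151,5): print(d,((wp(d)-a)*1000).round(1)[:2])
E
```

```text
[-0.0024  0.0044 -0.1211]
0 [12.6 -3.2]
5 [15.3 -2.5]
10 [18.2 -2.1]
15 [21.1 -1.9]
20 [24.2 -2. ]
25 [27.4 -2.4]
30 [30.6 -3.1]
35 [33.7 -4.2]
40 [36.9 -5.7]
45 [39.9 -7.4]
50 [42.8 -9.6]
55 [ 45.5 -12.1]
60 [ 48.  -14.9]
65 [ 50.2 -18. ]
70 [ 52.  -21.4]
75 [ 53.6 -25. ]
80 [ 54.7 -28.8]
85 [ 55.4 -32.8]
90 [ 55.7 -36.8]
95 [ 56.1 -39.1]
100 [ 56.4 -41.4]
105 [ 56.6 -43.9]
110 [ 56.5 -46.5]
115 [ 56.2 -49.2]
120 [ 55.7 -51.9]
125 [ 54.9 -54.7]
130 [ 53.8 -57.5]
135 [ 52.4 -60.2]
140 [ 50.7 -62.9]
145 [ 48.7 -65.5]
150 [ 46.4 -67.9]
```

Descend beside the fin, then push to 20° (expected snap to 1).

```bash
python3 -m inch '[{"offset":[-0.0024,0.0044,-0.04],"turn":[0,0,0]},{"offset":[-0.0024,0.0044,-0.08],"turn":[0,0,0]},{"offset":[-0.0024,0.0044,-0.11],"turn":[0,0,0]},{"offset":[-0.0024,0.0044,-0.121],"turn":[0,0,0]},{"offset":[-0.0024,0.0044,-0.121],"turn":[0,0,0]}]'
python3 -m inch '[{"offset":[0.006,-0.0015,0],"turn":[0,0,0]},{"offset":[0.012,-0.003,0],"turn":[0,0,0]},{"offset":[0.015,-0.0025,0],"turn":[0,0,0]},{"offset":[0.018,-0.002,0],"turn":[0,0,0]},{"offset":[0.021,-0.002,0],"turn":[0,0,0]},{"offset":[0.024,-0.002,0],"turn":[0,0,0]},{"offset":[0.024,-0.002,0],"turn":[0,0,0]}]'
cat > pic.py <<'E'
from h import *
import cv2,sys
n,k,x0,y0,w,h,f=sys.argv[1],sys.argv[2],*map(float,sys.argv[3:])
o=r.get_obs(); print(o['time'],np.round(o['position'],4),np.round(o['contact_force'],1))
a=grab_frame(n)[int(y0):int(y0+h),int(x0):int(x0+w),::-1]
cv2.imwrite(f"pics/{n}{k}.png",cv2.resize(a,None,fx=f,fy=f,interpolation=cv2.INTER_CUBIC))
E
python3 pic.py wrist 2 0 0 640 480 1; python3 pic.py scene 2 270 200 140 140 4
```

```text
time: 2.88
position: [0.5456, -0.021, 0.1273]
ee_rot: [[-0.001, -0.969, 0.245], [-0.0, 0.245, 0.969], [-1.0, 0.0, -0.0]]
contact_force: [-0.6, -0.1, 0.1]
gripper_width: 0.002
time: 3.75
position: [0.5702, -0.023, 0.1274]
ee_rot: [[0.001, -0.969, 0.245], [-0.0, 0.245, 0.969], [-1.0, -0.001, 0.0]]
contact_force: [0.1, 0.1, -0.0]
gripper_width: 0.004
3.75 [ 0.5702 -0.023   0.1274] [ 0.1  0.1 -0. ]
3.8 [ 0.5701 -0.023   0.1274] [ 0.9 -0.1  0.7]
```

View pics/wrist2.png

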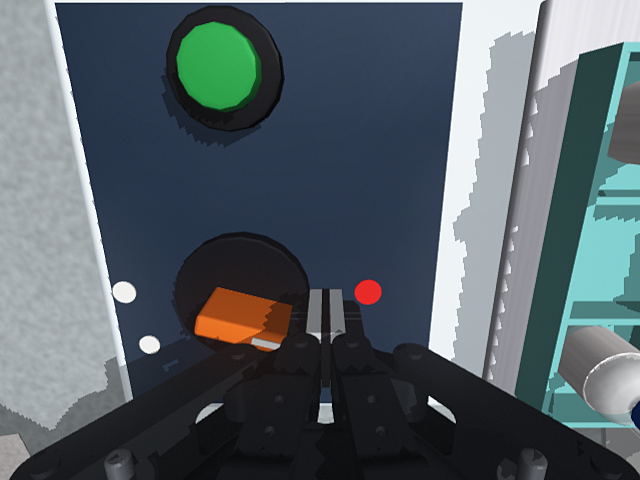

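View pics/scene2.png

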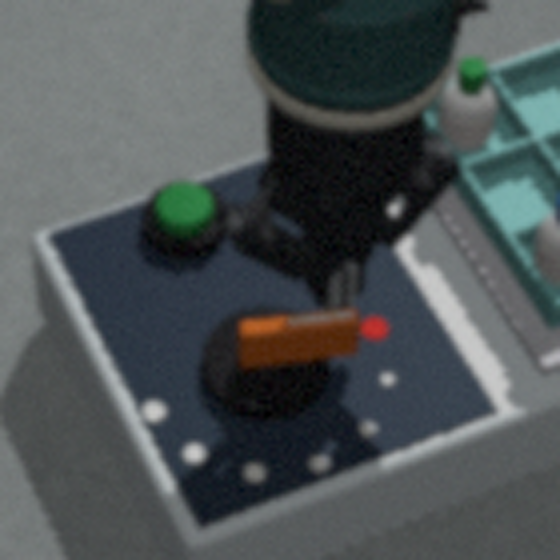

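```bash
python3 -m inch '[{"offset":[0.0035,-0.0005,0],"turn":[0,0,0]},{"offset":[0.0065,-0.001,0],"turn":[0,0,0]},{"offset":[0.0095,-0.002,0],"turn":[0,0,0]},{"offset":[0.013,-0.0035,0],"turn":[0,0,0]},{"offset":[0.016,-0.0055,0],"turn":[0,0,0]},{"offset":[0.019,-0.0075,0],"turn":[0,0,0]},{"offset":[0.019,-0.0075,0],"turn":[0,0,0]}]'
python3 -m inch '[{"offset":[0.0025,-0.0025,0],"turn":[0,0,0]},{"offset":[0.005,-0.0055,0],"turn":[0,0,0]},{"offset":[0.007,-0.0085,0],"turn":[0,0,0]},{"offset":[0.009,-0.012,0],"turn":[0,0,0]},{"offset":[0.0105,-0.0155,0],"turn":[0,0,0]},{"offset":[0.0115,-0.0195,0],"turn":[0,0,0]},{"offset":[0.0115,-0.0195,0],"turn":[0,0,0]}]'
 python3 pic.py scene 3 270 200 140 140 4
python3 -c "
from h import *
a=wp(0,.013);print((r.get_obs()['position']-a)*1000)"
```

```text
time: 4.72
position: [0.5891, -0.0309, 0.1273]
ee_rot: [[0.001, -0.969, 0.245], [-0.0, 0.245, 0.969], [-1.0, -0.001, -0.0]]
contact_force: [0.9, 0.4, -0.2]
gripper_width: -0.002
time: 5.6
position: [0.6003, -0.0508, 0.1273]
ee_rot: [[0.0, -0.969, 0.246], [-0.001, 0.246, 0.969], [-1.0, -0.001, -0.0]]
contact_force: [-0.3, 0.4, -0.1]
gripper_width: -0.002
5.6 [ 0.6003 -0.0508  0.1273] [-0.3  0.4 -0.1]
[ 53.35313265 -25.33364499  10.32042734]
```

View pics/scene3.png

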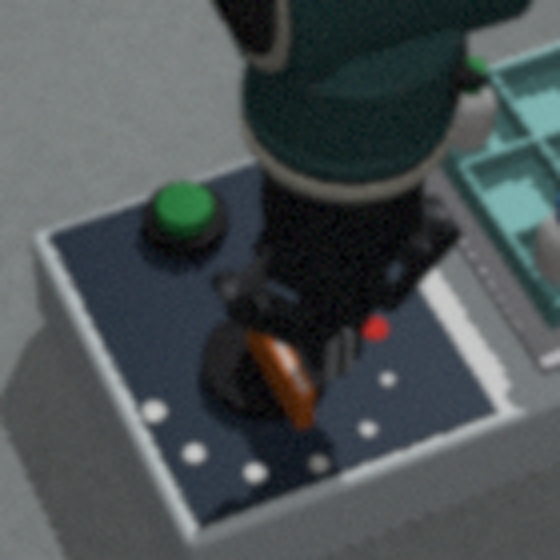

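```bash
python3 -m inch '[{"offset":[0.0015,-0.0035,0],"turn":[0,0,0]},{"offset":[0.002,-0.0075,0],"turn":[0,0,0]},{"offset":[0.0025,-0.0115,0],"turn":[0,0,0]},{"offset":[0.0025,-0.014,0],"turn":[0,0,0]},{"offset":[0.003,-0.016,0],"turn":[0,0,0]},{"offset":[0.003,-0.0185,0],"turn":[0,0,0]},{"offset":[0.003,-0.021,0],"turn":[0,0,0]},{"offset":[0.003,-0.021,0],"turn":[0,0,0]}]'
 python3 pic.py scene 4 270 200 140 140 4
python3 -c "
from h import *
a=wp(0,.013);print((r.get_obs()['position']-a)*1000)"
```

```text
time: 6.65
position: [0.6031, -0.0715, 0.1273]
ee_rot: [[-0.0, -0.969, 0.246], [-0.0, 0.246, 0.969], [-1.0, -0.0, -0.0]]
contact_force: [-0.2, 0.1, 0.8]
gripper_width: 0.0
6.65 [ 0.6031 -0.0715  0.1273] [-0.2  0.1  0.8]
[ 56.20899445 -46.13021083  10.24496158]
```

View pics/scene4.png

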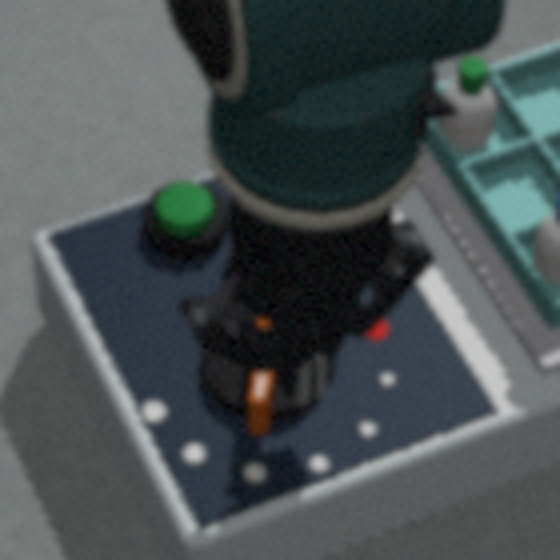

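```bash
python3 -m inch '[{"offset":[0,-0.003,0],"turn":[0,0,0]},{"offset":[-0.0005,-0.006,0],"turn":[0,0,0]},{"offset":[-0.0015,-0.0085,0],"turn":[0,0,0]},{"offset":[-0.0025,-0.0115,0],"turn":[0,0,0]},{"offset":[-0.004,-0.014,0],"turn":[0,0,0]},{"offset":[-0.0055,-0.017,0],"turn":[0,0,0]},{"offset":[-0.0055,-0.017,0],"turn":[0,0,0]}]'
 python3 pic.py scene 5 270 200 140 140 4;  python3 pic.py wrist 5 0 0 640 480 1
```

```text
time: 7.58
position: [0.5974, -0.0887, 0.1273]
ee_rot: [[-0.0, -0.969, 0.246], [-0.0, 0.246, 0.969], [-1.0, 0.0, -0.0]]
contact_force: [-0.6, -0.4, 0.0]
gripper_width: -0.006
7.575 [ 0.5974 -0.0887  0.1273] [-0.6 -0.4  0. ]
7.625 [ 0.5975 -0.0884  0.1272] [ 0.1 -1.2  0.7]
```

View pics/scene5.png

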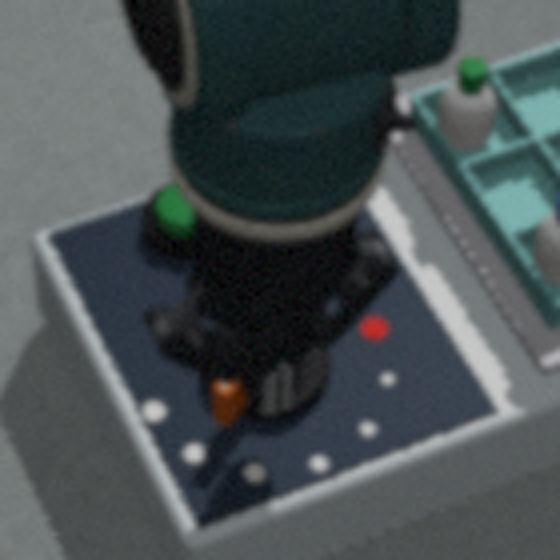

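View pics/wrist5.png

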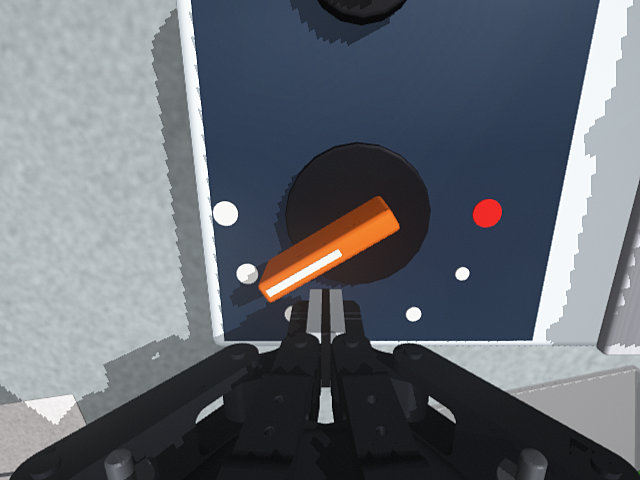

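```bash
python3 -m inch '[{"offset":[0.008,0.008,0],"turn":[0,0,0]},{"offset":[0.008,0.008,0.04],"turn":[0,0,0]},{"offset":[0.008,0.008,0.08],"turn":[0,0,0]},{"offset":[-0.04,0.02,0.08],"turn":[0,0,0]},{"offset":[-0.09,0.035,0.08],"turn":[0,0,0]},{"offset":[-0.1325,0.049,0.08],"turn":[0,0,0]},{"offset":[-0.1325,0.049,0.04],"turn":[0,0,0]},{"offset":[-0.1325,0.049,0.015],"turn":[0,0,0]}]'
 python3 pic.py scene 6 270 200 140 140 4;  python3 pic.py wrist 6 0 0 640 480 1
```

```text
time: 8.68
position: [0.4653, -0.038, 0.1417]
ee_rot: [[0.001, -0.97, 0.244], [0.0, 0.244, 0.97], [-1.0, -0.001, 0.001]]
contact_force: [0.1, -0.2, -0.1]
gripper_width: 0.003
8.675 [ 0.4653 -0.038   0.1417] [ 0.1 -0.2 -0.1]
8.725 [ 0.4642 -0.0382  0.1391] [-3.   0.8 -4.6]
```

View pics/scene6.png

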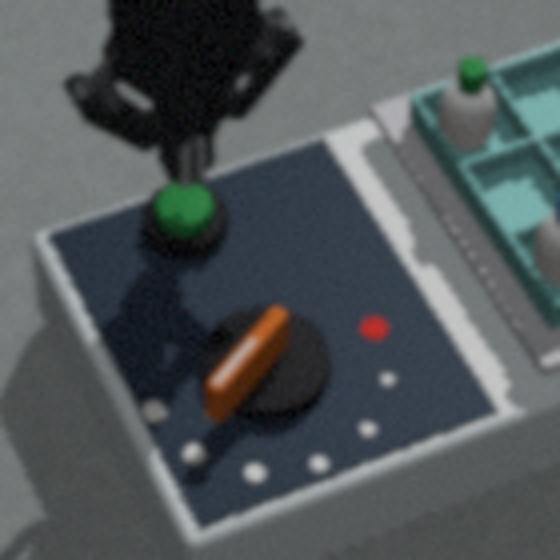

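View pics/wrist6.png

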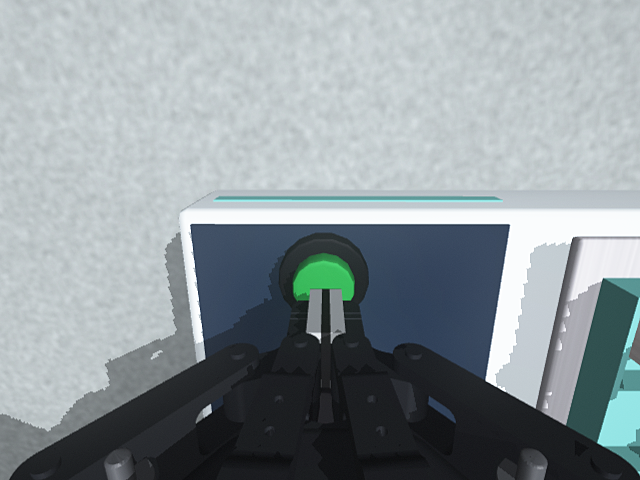

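```bash
python3 -m inch '[{"offset":[0,0,-0.008],"turn":[0,0,0]},{"offset":[0,0,-0.016],"turn":[0,0,0]},{"offset":[0,0,-0.021],"turn":[0,0,0]},{"offset":[0,0,-0.025],"turn":[0,0,0]},{"offset":[0,0,-0.0265],"turn":[0,0,0]},{"offset":[0,0,-0.0265],"turn":[0,0,0]}]'; python3 -c "
from h import *
o=r.get_obs();print(o['position'],o['contact_force'])"
```

```text
time: 9.52
position: [0.4653, -0.039, 0.1159]
ee_rot: [[0.0, -0.969, 0.245], [-0.0, 0.245, 0.969], [-1.0, -0.0, 0.0]]
contact_force: [-1.0, 0.1, 2.6]
gripper_width: -0.001
[ 0.46531381 -0.03903426  0.11588052] [-0.99516579  0.14976583  2.64518923]
```

```bash
python3 -m inch '[{"offset":[0,0,-0.001],"turn":[0,0,0]},{"offset":[0,0,-0.002],"turn":[0,0,0]},{"offset":[0,0,-0.0025],"turn":[0,0,0]},{"offset":[0,0,-0.0025],"turn":[0,0,0]}]'; python3 pic.py wrist 7 220 180 200 200 3
```

```text
time: 10.02
position: [0.4653, -0.0391, 0.1133]
ee_rot: [[0.0, -0.969, 0.245], [-0.0, 0.245, 0.969], [-1.0, -0.0, -0.0]]
contact_force: [-0.6, 1.0, 4.3]
gripper_width: 0.004
10.025 [ 0.4653 -0.0391  0.1133] [-0.6  1.   4.3]
```

View pics/wrist7.png

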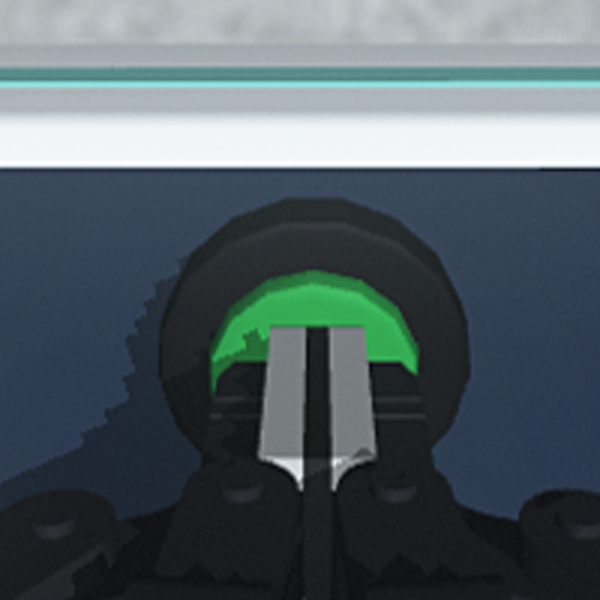

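```bash
python3 -m inch '[{"offset":[0,0,-0.0005],"turn":[0,0,0]},{"offset":[0,0,-0.001],"turn":[0,0,0]},{"offset":[0,0,-0.001],"turn":[0,0,0]}]'
```

```text
time: 10.45
position: [0.4654, -0.039, 0.1128]
ee_rot: [[0.0, -0.969, 0.245], [0.0, 0.245, 0.969], [-1.0, -0.0, 0.0]]
contact_force: [-4.9, 1.1, 19.8]
gripper_width: 0.004
```

Hit the bottom stop (force jumped to 20 N, under 30). Release and lift.

```bash
python3 -m inch '[{"offset":[0,0,0.005],"turn":[0,0,0]},{"offset":[0,0,0.03],"turn":[0,0,0]},{"offset":[0,0,0.07],"turn":[0,0,0]},{"offset":[-0.02,0,0.11],"turn":[0,0,0]},{"offset":[-0.05,0,0.14],"turn":[0,0,0]},{"offset":[-0.05,0,0.14],"turn":[0,0,0]},{"offset":[-0.05,0,0.14],"turn":[0,0,0]}]'
 python3 pic.py scene 8 270 200 140 140 4;  python3 pic.py top 8 205 120 200 140 4
```

```text
time: 11.32
position: [0.4153, -0.0389, 0.252]
ee_rot: [[0.0, -0.97, 0.245], [0.0, 0.245, 0.97], [-1.0, -0.0, 0.0]]
contact_force: [-0.5, -0.3, 0.1]
gripper_width: 0.002
11.325 [ 0.4153 -0.0389  0.252 ] [-0.5 -0.3  0.1]
11.375 [ 0.4153 -0.039   0.2516] [ 0.1 -0.1 -0.3]
```

View pics/scene8.png

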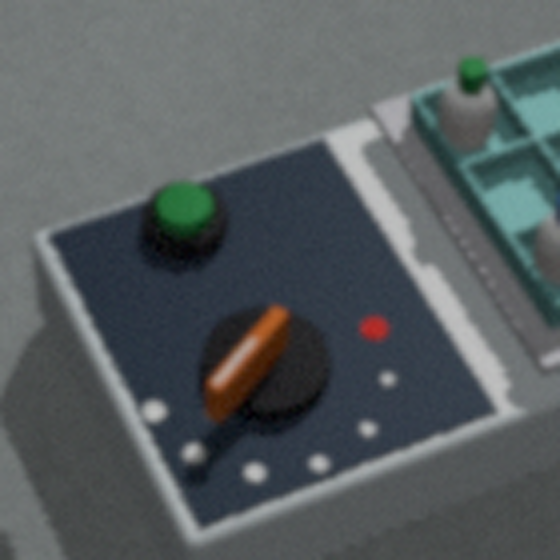

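View pics/top8.png

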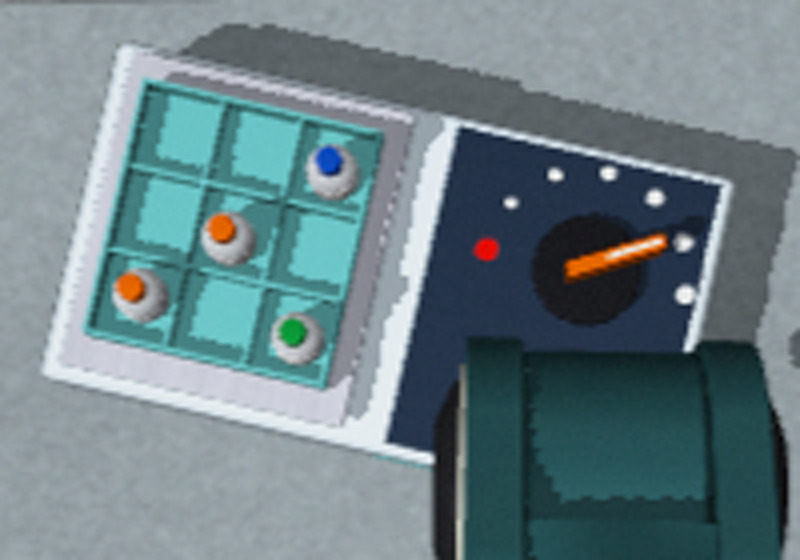

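The pointer aims at mark 5 (683,242 in the top crop). The button is up, the vials haven't moved, and the arm is clear.

```bash
python3 -c "
from station import workorder
print(workorder.close_job())"
```

```text
the job is handed in; nothing more can be done
None
```

The selector is in position 5, the start button has been pressed once, and the job is handed in at about 11.4 s on the robot's clock. Handing in reports no verdict, so this rests on my own checks.

- **Selector:** I started with the pointer at 0 and pushed it round with the shut fingertips. Pictures showed it at 1, 3, 4 and 5; I took no picture at 2. In the last top and scene pictures it points at the fifth white mark.
- **Button:** I pressed it only after the pointer was at 5. The force was about 4 N near full travel and then rose to about 20 N vertical as it hit the stop, under the 30 N limit. That was firmer than it needed to be. In the last scene picture the button is up again.
- **Surroundings:** In the last pictures the vials stand where they were, and the arm never went near the bottles, dish or tape roll. The arm is clear at z = 0.25 m with no contact force beyond sensor noise.

None of the checks failed. The top and scene cameras disagreed by about 2 mm on the shaker's position, which is within their stated calibration.

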